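# Load, index and cap a bottle on the bench capper

## Robot

A 7-joint arm with a two-finger parallel gripper is mounted at the origin on the work surface. World frame = base frame: x ahead of the robot, y to its left, z up, the work surface at z = 0. Lengths are in mm, angles in degrees, forces in N, time in s.
With the tool pointing down it reaches from about 425 to 1025 mm from the base axis. Payload 9.4 kg.
Tool frame: the origin (TCP) lies midway between the tips of the shut fingers; the grasp point (between the pads) lies 19 mm behind it; z points along the fingers, y is the line along which they close (so a half turn about z gives the same grasp; the last joint's range is limited). The gripper opens to 93 mm and grips with 3 to 60 N. Pads are 15 mm wide; open, the fingers measure 128 mm over their backs; the gripper's body (75 mm by 188 mm) begins 65 mm behind the grasp point.
Start: joints at [72.783, 34.337, -0.143, 91.639, 0.103, 54.024, -4.572], TCP at [160.894, -706.921, 218.618] pointing down, gripper open.
Joint ranges: [-147.43, 147.43], [-19.82, 112.94], [-74.19, 73.91], [6.32, 146.72], [-59.91, 239.91], [6.04, 106.73], [-150.56, 150.56]. Speed limits (degrees/s): [127.2, 127.2, 172.46, 172.46, 180, 180, 180].

## Interface

Orientations are given as a 3x3 rotation matrix whose columns are the frame's x, y, z axes.
In Python, from bench import ctrl, imaging gives the robot as it stands.
- The arm moves only by the tool jog_arm, never from a script. Its arguments are lists of equal length, an entry for each row: "linear": the shift along the tool's x, y, z scaled (see below), a list of three; "dr": the turn, a rotation vector about the tool's x, y, z scaled (see below), a list of three; "hand": the opening, from 0 (shut) to 1 (fully open). A call has 1 to 12 rows; each row shifts and turns the commanded pose from where the row before left it, along the tool's axes as they then stand; what a row does not reach is not made up. The controller multiplies each number of a shift by 40 mm and each number of a turn by 0.15 rad. A row lasts 1/8 s, in which the tool goes at most 62.5 mm and 10.7 degrees, less where a joint would pass 70% of its speed; a pose out of reach is approached as far as the arm can. A call with a number of a shift or a turn outside -1 to 1 is refused whole. A call with a gripper value outside its range is refused whole. The fingers move at their own pace and stop on an object; the grip force is fixed at half the most. Time passes only in rows, so rows that do not move let the fingers close. It gives the time, the measured TCP pose, the force, the opening and the grip force at its end, in the units of the state.
- ctrl.get_state(): the state, without advancing time (a new reading comes with each control period).
- imaging.grab_frame(name): name is "scene" or "side" or "wrist"; returns (picture, depth): 480x640x3 uint8, red, green, blue; 480x640 float32, mm along the optical axis (not along the pixel's ray), 0 where there is no reading.
- imaging.calibration(name): a dict with "fx", "fy", "cx", "cy" (pixels), "k1" (the pictures are not rectified: a ray, as slopes to the right and down, at radius r is drawn at 1 + k1 r^2 times it, then the intrinsics apply), "pose" (4x4, takes a point from camera to world coordinates). Camera axes: x right, y up, looking along -z (the intrinsics and any distortion apply to the point x, -y, -z); pixel columns grow to the right and rows downward; lengths in mm; the calibration is good to about 2 mm. A picture is of the moment at which its call begins: read the wrist's pose just before it. calibration takes no time and is no camera call; for the wrist camera it gives the pose at the moment of the call.
- ctrl.close_job(): hands the job in; it is judged then, once.
The state is a dict: "time": time; "joint_positions": joint angles; "joint_velocities": joint speeds; "joint_torque": joint torques, N m; "ee_pos": TCP position; "tcp_rot": TCP orientation; "ft_force": force on the tool from outside, world axes, zero at the start; "torque": the same for the moment, N m; "finger_gap": finger opening in mm; "gripper_force": force on a finger pad.
Only numpy, scipy, OpenCV 4.12 (cv2) and the standard library are available. Lean on these libraries where they do the work, as an engineer would, in place of code of your own. Each camera call takes 0.05 s, during which the arm holds its last target. There are 200 camera calls.

## Task

Take the clear, gold-stoppered bottle that stands alone on the bench (not one from the crates) and stand it in the red cup of the turntable, keeping it upright and setting it down rather than dropping it, let go of it, and then swing the turntable clockwise by its black post until it stops with the bottle under the press head. Only then run the capping cycle: press the green key, then the yellow, then the blue, each right down and let up again, one at a time. Do not press the red stop key, and leave the other things on the bench where they are.

Things in the scene. Friction and masses are not known exactly. Their poses are not given: they have to be found in the camera images.
- bottle: the bottle to cap: clear glass with a gold stopper, 165 mm tall, 0.35 kg, loose, standing on the bench (those in the brown crates are look-alikes and stay there). Body 60 mm across up to 60 mm high, cone up to 108 mm, then a straight neck and stopper 26 to 28 mm across from 108 to 165 mm, best gripped there from above. Origin: centre of its underside, z up
- cup (a point): centre of the floor of the red cup on the turntable where the bottle stands: round, 72 mm inside, wall 5 mm thick, rim 18 mm above this point. This floor (the aluminium plate's top) is 36 mm above the bench. The cup's centre is 90 mm from the turntable axis
- platter (a joint): angle of the turntable (250 mm aluminium plate): 0 with the cup at the loading side, grows as it turns clockwise seen from above, stops hard at 2.094 rad (120 degrees) with the cup straight under the press head. It starts between 0 and 0.5, stays where it is left, and takes about 3 N at the post to turn
- post_top (a point): top centre of the upright black post for turning the turntable: round, 22 mm diameter, 95 mm tall from the plate (top 131 mm above the bench), 100 mm from the axis, 120 degrees round from the cup. It can turn within closed fingers
- axis (a point): centre of the turntable, on its vertical axis, at the height of the plate's top (36 mm above the bench)
- press (a point): centre of the underside of the press head (black disc 44 mm across), 225 mm above the bench, 90 mm from the turntable axis. The green column that carries it stands 185 mm from the axis in the same direction, 360 mm tall above the bench (motor to 480 mm)
- key_green (a joint): travel of the green key, one of the keys to press: 0 up, 0.008 m fully down; springs back; 2 N starts it and 6 N holds it fully down
- key_green_top (a point): centre of the top of the round green key, 40 mm across, about 50 mm above the bench when up. The four keys stand in one row, 72 mm apart in any order, on a flat grey console 90 x 310 mm and 30 mm high, turned up to 0.2 rad; each has a black collar 56 mm across whose top is 8 mm below the key's top
- key_yellow (a joint): travel of the yellow key, one of the keys to press: 0 up, 0.008 m fully down; springs back; 2 N starts it and 6 N holds it fully down
- key_yellow_top (a point): centre of the top of the round yellow key, 40 mm across, about 50 mm above the bench when up. The four keys stand in one row, 72 mm apart in any order, on a flat grey console 90 x 310 mm and 30 mm high, turned up to 0.2 rad; each has a black collar 56 mm across whose top is 8 mm below the key's top
- key_blue (a joint): travel of the blue key, one of the keys to press: 0 up, 0.008 m fully down; springs back; 2 N starts it and 6 N holds it fully down
- key_blue_top (a point): centre of the top of the round blue key, 40 mm across, about 50 mm above the bench when up. The four keys stand in one row, 72 mm apart in any order, on a flat grey console 90 x 310 mm and 30 mm high, turned up to 0.2 rad; each has a black collar 56 mm across whose top is 8 mm below the key's top
- key_red (a joint): travel of the red key, the stop key, not to be pressed: 0 up, 0.008 m fully down; springs back; 2 N starts it and 6 N holds it fully down
- key_red_top (a point): centre of the top of the round red key, 40 mm across, about 50 mm above the bench when up. The four keys stand in one row, 72 mm apart in any order, on a flat grey console 90 x 310 mm and 30 mm high, turned up to 0.2 rad; each has a black collar 56 mm across whose top is 8 mm below the key's top
- other_bottle: bystander: green bottle with a black stopper, same shape and size as the one to cap; origin at the centre of its underside
- stopper_jar: bystander: clear open jar of corks, 110 mm across, 110 mm tall; origin at the centre of its underside
- mallet: bystander: hammer 240 mm long lying on the bench; origin under its middle

How it is judged:
By the outcome, as a careful person would: the job done as asked, in the order asked, and still so for the second after the job is handed in, with the robot touching nothing.
It also fails if it takes over 72 s, if anything falls off the work surface, if the arm or the gripper's body presses on something with over 40 N, if the wrist force passes 120 N, or if a joint passes its speed limit or range.

## Working session

There is one attempt and no reset: what is moved stays moved. The work goes in short steps, Python scripts to look and compute and a tool call to move; the robot and the scene stay as the last step left them, time stands still between calls to the robot, and variables do not carry over. Pictures are saved under pics/ and viewed, at most 10 in all, crops included, and the job is handed in when it is done.

Besides the shell and the picture viewer there is one more tool, called after ">>>" as name(argument=value, ...) on one line, values as JSON. jog_arm: Moves the arm, as the interface text tells. Shifts and turns lie within -1 to 1; 1 stands for 40 mm of shift or 0.15 rad of turn. Its arguments: {"type":"object","properties":{"linear":{"type":"array"},"dr":{"type":"array"},"hand":{"type":"array"}},"required":["linear","dr","hand"]}

```bash
mkdir -p pics
cat > h.py <<'E'
import numpy as np, cv2
from bench import ctrl, imaging
def grab(n,fn=None):
    c=imaging.calibration(n); p,d=imaging.grab_frame(n)
    if fn: cv2.imwrite('pics/'+fn,p[:,:,::-1]); np.savez('pics/'+n+'.npz',d=d,p=p,**c)
    return p,d,c
def load(n): 
    z=np.load('pics/'+n+'.npz'); return z['p'],z['d'],z
def ray(c,u,v):
    K=np.array([[c['fx'],0,c['cx']],[0,c['fy'],c['cy']],[0,0,1]],float)
    q=cv2.undistortPoints(np.array([[[u,v]]],float),K,np.array([float(c['k1']),0,0,0]))[0,0]
    return np.array([q[0],-q[1],-1.])
def atz(c,u,v,z):
    P=np.array(c['pose']); r=P[:3,:3]@ray(c,u,v); o=P[:3,3]; return o+r*(z-o[2])/r[2]
def atd(c,d,u,v):
    P=np.array(c['pose']); return P[:3,:3]@(ray(c,u,v)*d[int(round(v)),int(round(u))])+P[:3,3]
E
python3 - <<'E'
from h import *
for n in ('scene','side','wrist'):
    p,d,c=grab(n,n+'.png'); print(n,np.round(c['pose'],2).tolist(),c['fx'],c['k1'])
s=ctrl.get_state(); print(s['time'],s['ee_pos'],s['tcp_rot'])
E
```

```text
scene [[0.8, -0.41, 0.43, 1105.97], [0.6, 0.54, -0.6, -619.95], [0.02, 0.74, 0.68, 980.41], [0.0, 0.0, 0.0, 1.0]] 619.4299434599263 -0.12082576202180426
side [[-0.82, 0.43, -0.38, 256.76], [-0.57, -0.6, 0.56, 571.55], [0.01, 0.67, 0.74, 820.85], [0.0, 0.0, 0.0, 1.0]] 457.17559640806843 0.0007863749414343548
wrist [[0.22, 0.95, 0.24, 225.33], [-0.97, 0.22, 0.05, -691.13], [-0.0, -0.24, 0.97, 383.37], [0.0, 0.0, 0.0, 1.0]] 399.3517930856336 0.025065129818393154
0.15 [ 160.78200242 -706.58017099  217.98121502] [[ 9.75054773e-01  2.21964054e-01 -3.85721597e-04]
 [ 2.21964348e-01 -9.75054179e-01  1.08437183e-03]
 [-1.35407886e-04 -1.14293837e-03 -9.99999338e-01]]
```

View pics/scene.png

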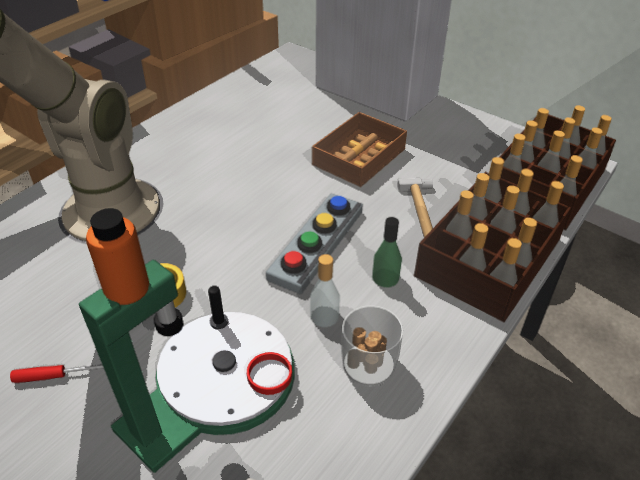

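View pics/side.png

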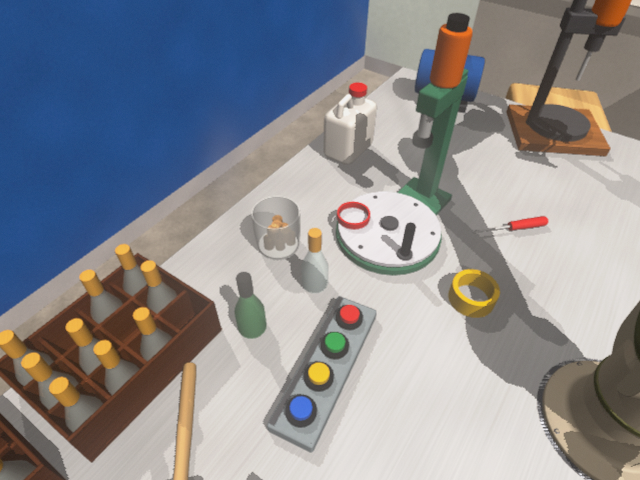

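The scene view shows the bottle's stopper at (326,258), the cup at (269,373), the post top at (215,289) and the keys (red, green, yellow, blue) from (293,260) to (339,203). In the side view the stopper is at (315,232), the cup at (353,215) and the post top at (409,226). I'll enlarge crops to read these more closely.

Run:
```python
from h import *
p,d,c=load('scene'); a=p[180:440,140:420,::-1]; a=cv2.resize(a,(646,600),interpolation=cv2.INTER_CUBIC)
cv2.imwrite('pics/c1.png',a)
def t(n,pts):
    p,d,c=load(n)
    for k,(u,v,z) in pts.items():
        q=atz(c,u,v,z); e=atd(c,d,u,v); print(n,k,q.round(),e.round())
t('scene',dict(stop=(326,258,165),cup=(269,373,54),post=(215,289,131),axis=(224,360,40),red=(293,258,50),green=(310,238,50),yellow=(324,219,50),blue=(339,202,50),ob=(391,221,165)))
t('side',dict(stop=(315,232,165),cup=(353,215,54),post=(409,226,131),axis=(390,223,40),red=(349,315,50),green=(335,343,50),yellow=(319,374,50),blue=(301,409,50),ob=(244,277,165)))
```

```text
scene stop [622.  52. 165.] [622.  52. 165.]
scene cup [ 651. -154.   54.] [ 643. -146.   38.]
scene post [ 488. -112.  131.] [ 489. -113.  133.]
scene axis [ 559. -176.   40.] [ 564. -180.   48.]
scene red [498. 104.  50.] [501. 101.  54.]
scene green [488. 176.  50.] [493. 170.  57.]
scene yellow [474. 246.  50.] [479. 240.  57.]
scene blue [465. 317.  50.] [470. 311.  56.]
scene ob [662. 217. 165.] [661. 220. 162.]
side stop [622.  49. 165.] [623.  47. 163.]
side cup [ 641. -139.   54.] [ 652. -159.   32.]
side post [ 487. -108.  131.] [ 488. -110.  129.]
side axis [ 560. -181.   40.] [ 558. -175.   46.]
side red [496. 108.  50.] [494. 112.  55.]
side green [484. 178.  50.] [483. 179.  53.]
side yellow [473. 248.  50.] [472. 249.  52.]
side blue [461. 319.  50.] [460. 320.  52.]
side ob [661. 218. 165.] [662. 218. 165.]
```

View pics/c1.png

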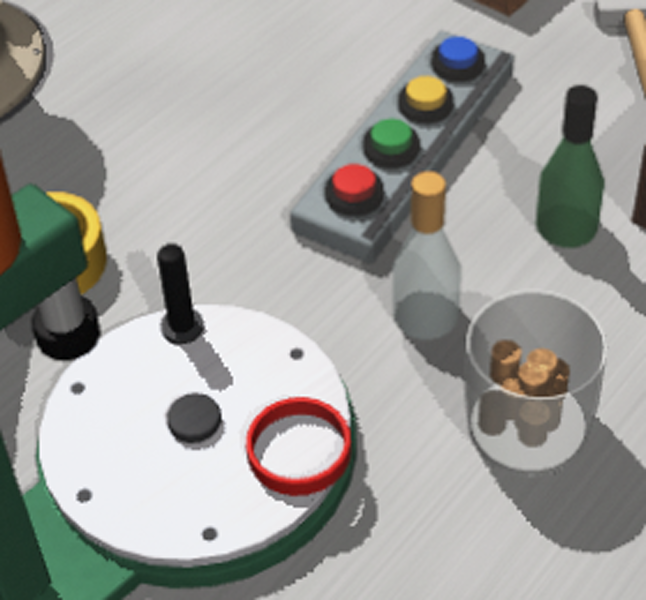

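```bash
cat >> h.py <<'E'
def cloud(c,d):
    v,u=np.mgrid[:480,:640]; K=np.array([[c['fx'],0,c['cx']],[0,c['fy'],c['cy']],[0,0,1]],float)
    q=cv2.undistortPoints(np.stack([u.ravel(),v.ravel()],1).astype(float)[:,None],K,np.array([float(c['k1']),0,0,0]))[:,0]
    P=np.array(c['pose']); X=np.c_[q[:,0],-q[:,1],-np.ones(len(q))]*d.reshape(-1,1)
    return (X@P[:3,:3].T+P[:3,3]).reshape(480,640,3)
E
python3 - <<'E'
from h import *
for n in('scene','side'):
    p,d,c=load(n); X=cloud(c,d); p=p.astype(int); R,G,B=p[...,0],p[...,1],p[...,2]
    near=np.hypot(X[...,0]-560,X[...,1]+178)<140
    m=near&(abs(X[...,2]-36)<5)&(p.min(2)>150)&(d>0)
    print(n,'plate',cv2.minEnclosingCircle(X[m][:,:2].astype(np.float32)),np.median(X[m][:,2]))
    m=near&(R>150)&(G<70)&(B<70)&(abs(X[...,2]-54)<5)
    print('cup',m.sum(),cv2.minEnclosingCircle(X[m][:,:2].astype(np.float32)),np.median(X[m][:,2]))
    m=(np.hypot(X[...,0]-488,X[...,1]+111)<25)&(X[...,2]>60)&(X[...,2]<140)&(p.max(2)<90)
    print('post',m.sum(),X[m].min(0),X[m].max(0),cv2.minEnclosingCircle(X[m][:,:2].astype(np.float32)))
    m=(np.hypot(X[...,0]-622,X[...,1]-50)<30)&(X[...,2]>115)
    print('stop',cv2.minEnclosingCircle(X[m][:,:2].astype(np.float32)),X[m].max(0))
    m=(X[...,2]>100)&(X[...,2]<280)&(np.hypot(X[...,0]-560,X[...,1]+178)<130)&(p.max(2)<60)&(np.hypot(X[...,0]-488,X[...,1]+111)>40)
    print('head',m.sum(),X[m].min(0) if m.any() else '',X[m].max(0) if m.any() else '')
    for k,g in dict(red=(R>130)&(G<90)&(B<90),green=(G>R+40)&(G>B+30),yel=(R>150)&(G>130)&(B<110),blue=(B>R+60)&(B>G+50)).items():
        m=g&(X[...,2]>46)&(X[...,2]<62)&(abs(X[...,0]-482)<45)&(X[...,1]>70)&(X[...,1]<350)
        print(k,m.sum(),cv2.minEnclosingCircle(X[m][:,:2].astype(np.float32)) if m.any() else '',np.median(X[m],0))
E
```

```text
scene plate ((560.0838623046875, -178.3917236328125), 126.88973999023438) 36.414439016520305
cup 203 ((645.7012939453125, -150.39537048339844), 41.83586502075195) 54.08236057561328
post 352 [ 477.12207337 -126.21520013   60.08340226] [ 498.55901392 -104.46081458  134.69145594] ((487.7185363769531, -115.0767822265625), 11.475716590881348)
stop ((622.80810546875, 47.300846099853516), 15.609748840332031) [637.38128095  62.54170634 168.70829919]
head 404 [ 534.31788378 -291.80484693  225.99457605] [ 577.81066505 -248.23009447  279.01691537]
red 178 ((497.93695068359375, 102.34224700927734), 19.71729850769043) [499.23699058 101.40351319  54.33118555]
green 164 ((486.13653564453125, 173.49388122558594), 20.635475158691406) [488.80638434 172.95505212  53.74884598]
yel 144 ((473.3773498535156, 244.8673858642578), 21.324935913085938) [475.72622725 244.04172187  54.21085413]
blue 151 ((465.0072326660156, 313.36395263671875), 22.95673370361328) [465.30082087 314.19241862  54.12737238]
side plate ((560.1685180664062, -178.4084930419922), 125.84001159667969) 34.81350151522469
cup 0 ((0.0, 0.0), 0.0) nan
post 233 [ 474.41556509 -122.06084821   60.10935003] [ 495.31816677 -100.62939529  131.78757243] ((484.2251281738281, -111.19310760498047), 11.101759910583496)
stop ((621.3653564453125, 50.99072265625), 14.842269897460938) [634.76927206  64.59604004 166.10066995]
head 0  
red 275 ((497.0956115722656, 104.66487121582031), 20.36590576171875) [496.45228494 105.92931555  52.61452024]
green 303 ((485.8590087890625, 175.1319122314453), 20.565692901611328) [484.77585789 176.58334091  52.9187365 ]
yel 350 ((474.1187744140625, 246.0254364013672), 19.809812545776367) [473.320607   247.31601739  52.98663335]
blue 405 ((462.6595153808594, 316.8501892089844), 19.898815155029297) [461.86862762 318.52106736  53.20065203]
  return _methods._mean(a, axis=axis, dtype=dtype,
  ret = ret.dtype.type(ret / rcount)
```

>>> jog_arm(linear=[[0.64,-0.77,-0.2],[0.64,-0.77,-0.2],[0.64,-0.77,-0.2],[0.64,-0.77,-0.2],[0.64,-0.77,-0.2],[0.64,-0.77,-0.2],[0.64,-0.77,-0.2],[0.64,-0.77,-0.2],[0.64,-0.77,-0.2],[0.64,-0.77,-0.2],[0.64,-0.77,-0.2],[0.64,-0.77,-0.2]], dr=[[0,0,0],[0,0,0],[0,0,0],[0,0,0],[0,0,0],[0,0,0],[0,0,0],[0,0,0],[0,0,0],[0,0,0],[0,0,0],[0,0,0]], hand=[1,1,1,1,1,1,1,1,1,1,1,1])

```text
time: 1.65
ee_pos: [378.8, -277.1, 314.9]
tcp_rot: [[0.975, 0.222, 0.0], [0.222, -0.975, -0.0], [-0.0, 0.0, -1.0]]
ft_force: [-0.1, -0.9, -0.1]
finger_gap: 93.0
gripper_force: 0.0
```

>>> jog_arm(linear=[[0.34,-0.95,0],[0.34,-0.95,0],[0.34,-0.95,0],[0.34,-0.95,0],[0,0,0],[0,0,0],[0,0,0],[0,0,0],[0,0,0],[0,0,0],[0,0,0],[0,0,0]], dr=[[0,0,0],[0,0,0],[0,0,0],[0,0,0],[0,0,-1],[0,0,-1],[0,0,-1],[0,0,-1],[0,0,-1],[0,0,-1],[0,0,-1],[0,0,-1]], hand=[1,1,1,1,1,1,1,1,1,1,1,1])

```text
time: 3.15
ee_pos: [397.5, -118.1, 314.5]
tcp_rot: [[0.142, 0.99, -0.0], [0.99, -0.142, -0.0], [-0.0, -0.0, -1.0]]
ft_force: [0.2, -0.3, -0.0]
finger_gap: 93.1
gripper_force: 0.0
```

>>> jog_arm(linear=[[0,0,0],[0.7,0.935,0],[0.7,0.935,0],[0.7,0.935,0],[0.7,0.935,0],[0.7,0.935,0],[0.7,0.935,0],[0,0,0.5],[0,0,0.5],[0,0,0.5],[0,0,0]], dr=[[0,0,-0.95],[0,0,0],[0,0,0],[0,0,0],[0,0,0],[0,0,0],[0,0,0],[0,0,0],[0,0,0],[0,0,0],[0,0,0]], hand=[1,1,1,1,1,1,1,1,1,1,1])

```text
time: 4.53
ee_pos: [622.0, 48.7, 253.1]
tcp_rot: [[0.004, 1.0, -0.003], [1.0, -0.004, -0.0], [-0.0, -0.003, -1.0]]
ft_force: [0.1, -0.3, 0.5]
finger_gap: 93.0
gripper_force: 0.0
```

Run:
```python
from h import *
p,d,c=grab('wrist','wrist.png'); X=cloud(c,d); s=ctrl.get_state(); print(s['ee_pos'],s['tcp_rot'].round(4) if hasattr(s['tcp_rot'],'round') else s['tcp_rot'])
m=(np.hypot(X[...,0]-622,X[...,1]-50)<30)&(X[...,2]>115)&(X[...,2]<175)
print('stop',m.sum(),cv2.minEnclosingCircle(X[m][:,:2].astype(np.float32)),X[m].max(0))
```

```text
[622.54076617  48.85058652 254.22493156] [[ 4.4e-03  1.0e+00 -1.4e-03]
 [ 1.0e+00 -4.4e-03 -1.0e-04]
 [-1.0e-04 -1.4e-03 -1.0e+00]]
stop 1691 ((622.552001953125, 50.360496520996094), 13.829994201660156) [636.380326    63.93372256 166.74066085]
```

View pics/wrist.png

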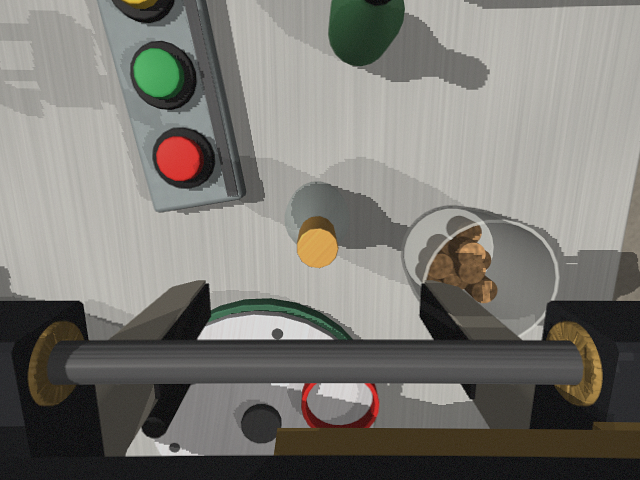

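Wrist view: stopper at (317,242), which works out to (622.5, 50.4). The jar is to the right at about (480,270); the fingertips will stay above its 110 mm rim.

>>> jog_arm(linear=[[0.04,0,0.65],[0,0,0.65],[0,0,0.65],[0,0,0.65],[0,0,0.6],[0,0,0],[0,0,0],[0,0,0],[0,0,0],[0,0,0],[0,0,0],[0,0,0]], dr=[[0,0,0],[0,0,0],[0,0,0],[0,0,0],[0,0,0],[0,0,0],[0,0,0],[0,0,0],[0,0,0],[0,0,0],[0,0,0],[0,0,0]], hand=[1,1,1,1,1,1,0,0,0,0,0,0])

```text
time: 6.08
ee_pos: [622.8, 50.5, 126.6]
tcp_rot: [[0.004, 1.0, -0.0], [1.0, -0.004, -0.0], [-0.0, -0.0, -1.0]]
ft_force: [0.5, -0.4, -0.4]
finger_gap: 37.6
gripper_force: 0.0
```

>>> jog_arm(linear=[[0,0,0],[0,0,0],[0,0,0],[0,0,0],[0,0,-0.4],[0,0,-0.6],[0,0,-0.6],[0,0,-0.6],[0,0,0]], dr=[[0,0,0],[0,0,0],[0,0,0],[0,0,0],[0,0,0],[0,0,0],[0,0,0],[0,0,0],[0,0,0]], hand=[0,0,0,0,0,0,0,0,0])

```text
time: 7.2
ee_pos: [623.7, 50.7, 216.9]
tcp_rot: [[0.005, 1.0, 0.004], [1.0, -0.005, 0.0], [0.0, 0.004, -1.0]]
ft_force: [0.3, -0.3, -4.2]
finger_gap: 27.6
gripper_force: 30.0
```

>>> jog_arm(linear=[[-0.3,0.07,0],[-0.6,0.07,0],[-0.8,0.07,0],[-0.8,0.07,0],[-0.8,0.07,0],[-0.8,0.07,0],[-0.6,0.07,0],[-0.3,0.07,0],[0,0,0],[0,0,0]], dr=[[0,0,0],[0,0,0],[0,0,0],[0,0,0],[0,0,0],[0,0,0],[0,0,0],[0,0,0],[0,0,0],[0,0,0]], hand=[0,0,0,0,0,0,0,0,0,0])

```text
time: 8.45
ee_pos: [644.3, -148.2, 214.3]
tcp_rot: [[0.003, 1.0, -0.001], [1.0, -0.003, 0.001], [0.001, -0.001, -1.0]]
ft_force: [-0.0, 0.9, -2.9]
finger_gap: 27.6
gripper_force: 30.0
```

Run:
```python
from h import *
s=ctrl.get_state(); print(s['ee_pos'],s['ft_force'])
p,d,c=grab('side','side2.png'); q,d2,c2=grab('scene','scene2.png'); 
X=cloud(c2,d2); r=q.astype(int)
m=(r[...,0]>140)&(r[...,1]<70)&(r[...,2]<70)&(abs(X[...,2]-54)<5)&(np.hypot(X[...,0]-560,X[...,1]+178)<140)
print(m.sum(),cv2.minEnclosingCircle(X[m][:,:2].astype(np.float32)))
a=cv2.resize(p[100:300,270:470,::-1],(400,400)); b=cv2.resize(q[200:440,150:390,::-1],(400,400)); cv2.imwrite('pics/c2.png',np.hstack([a,b]))
```

```text
[ 644.25966779 -148.15945036  214.31189282] [-0.02631774  0.88099758 -2.8517133 ]
132 ((648.5200805664062, -150.57420349121094), 40.69289016723633)
```

View pics/c2.png

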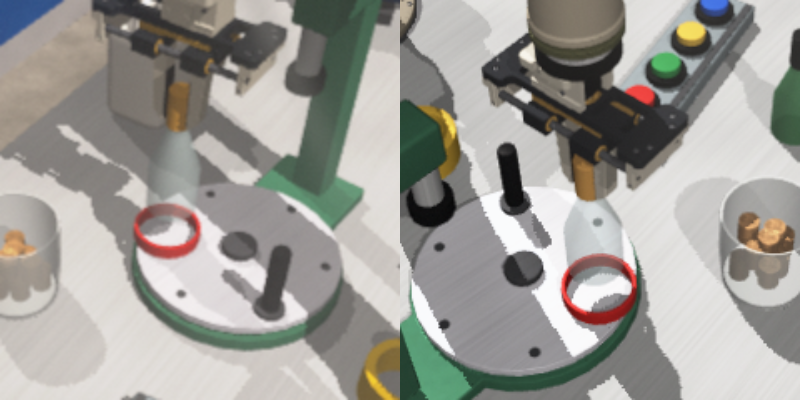

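The bottle hangs upright over the red cup (left crop about (168,220), right crop about (598,290)). I'll nudge about 1.5 mm and lower it.

>>> jog_arm(linear=[[-0.045,0.035,0],[0,0,0.25],[0,0,0.25],[0,0,0.25],[0,0,0.25],[0,0,0.1],[0,0,0],[0,0,0]], dr=[[0,0,0],[0,0,0],[0,0,0],[0,0,0],[0,0,0],[0,0,0],[0,0,0],[0,0,0]], hand=[0,0,0,0,0,0,0,0])

```text
time: 9.55
ee_pos: [646.0, -151.4, 170.9]
tcp_rot: [[0.004, 1.0, 0.001], [1.0, -0.004, -0.0], [-0.0, 0.001, -1.0]]
ft_force: [-0.5, -0.2, -3.4]
finger_gap: 27.8
gripper_force: 30.0
```

>>> jog_arm(linear=[[0,0,0.08],[0,0,0.08],[0,0,0.05],[0,0,0]], dr=[[0,0,0],[0,0,0],[0,0,0],[0,0,0]], hand=[0,0,0,0])

```text
time: 10.05
ee_pos: [645.9, -151.4, 162.5]
tcp_rot: [[0.004, 1.0, 0.0], [1.0, -0.004, -0.0], [-0.0, 0.0, -1.0]]
ft_force: [-0.2, 1.2, 0.4]
finger_gap: 27.5
gripper_force: 30.0
```

>>> jog_arm(linear=[[0,0,0.03],[0,0,0],[0,0,0],[0,0,0],[0,0,0]], dr=[[0,0,0],[0,0,0],[0,0,0],[0,0,0],[0,0,0]], hand=[0,0,0.6,0.6,0.6])

```text
time: 10.68
ee_pos: [645.9, -151.4, 160.9]
tcp_rot: [[0.004, 1.0, 0.0], [1.0, -0.004, 0.0], [0.0, 0.0, -1.0]]
ft_force: [-0.3, 0.0, 0.1]
finger_gap: 52.2
gripper_force: 0.0
```

>>> jog_arm(linear=[[0,0,-0.3],[0,0,-0.7],[0,0,-0.9],[0.2,-0.8,0],[0.2,-0.8,0],[0.2,-0.8,0],[0.2,-0.8,0],[0.16,-0.8,0],[0,0,0]], dr=[[0,0,0],[0,0,0],[0,0,0],[0,0,0],[0,0,0],[0,0,0],[0,0,0],[0,0,0],[0,0,0]], hand=[0.6,0.6,0.6,0.6,0.6,0.6,0.6,0.6,0.6])

```text
time: 11.8
ee_pos: [484.2, -112.1, 238.0]
tcp_rot: [[0.004, 1.0, -0.0], [1.0, -0.004, -0.001], [-0.001, -0.0, -1.0]]
ft_force: [1.4, 1.0, 0.7]
finger_gap: 55.9
gripper_force: 0.0
```

Run:
```python
from h import *
s=ctrl.get_state(); print(s['ee_pos'])
for n in('scene','side','wrist'):
    p,d,c=grab(n,n+'3.png'); X=cloud(c,d); p=p.astype(int)
    m=(np.hypot(X[...,0]-487,X[...,1]+113)<25)&(X[...,2]>60)&(X[...,2]<137)&(p.max(2)<90)
    print(n,'post',m.sum(),cv2.minEnclosingCircle(X[m][:,:2].astype(np.float32)) if m.any() else 0)
    m=(np.hypot(X[...,0]-645,X[...,1]+150)<30)&(X[...,2]>150)&(X[...,2]<210)
    print('stop',m.sum(),cv2.minEnclosingCircle(X[m][:,:2].astype(np.float32)) if m.any() else 0,X[m].max(0) if m.any() else 0)
```

```text
[ 484.20669448 -112.08646485  237.95542089]
scene post 346 ((487.86590576171875, -116.7803726196289), 12.018787384033203)
stop 489 ((646.459716796875, -152.62405395507812), 15.051782608032227) [ 661.08683484 -138.59222734  204.86147755]
side post 244 ((483.6253356933594, -111.444091796875), 11.780095100402832)
stop 282 ((643.2896728515625, -151.6295928955078), 15.10856819152832) [ 657.19145778 -137.20705548  202.52883483]
wrist post 1065 ((485.2700500488281, -112.55939483642578), 10.854201316833496)
stop 393 ((643.2955322265625, -143.33551025390625), 10.775355339050293) [ 653.55427224 -137.31969379  173.70186743]
```

View pics/side3.png

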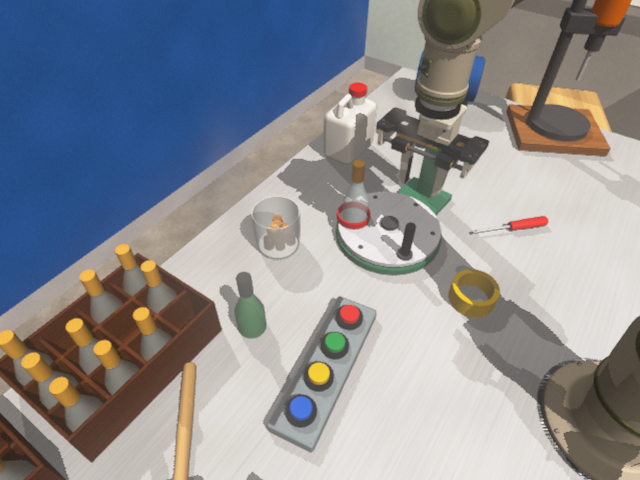

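The side view shows the bottle standing upright in the red cup, stopper at (358,172). The post is at (485.5, -113). Next I go down and close on the post.

>>> jog_arm(linear=[[-0.02,0.03,0.7],[0,0,0.8],[0,0,0.8],[0,0,0.8],[0,0,0.6],[0,0,0],[0,0,0],[0,0,0],[0,0,0],[0,0,0]], dr=[[0,0,0],[0,0,0],[0,0,0],[0,0,0],[0,0,0],[0,0,0],[0,0,0],[0,0,0],[0,0,0],[0,0,0]], hand=[0.6,0.6,0.6,0.6,0.6,0.2,0.2,0.2,0,0])

```text
time: 13.2
ee_pos: [486.4, -113.2, 89.7]
tcp_rot: [[0.005, 1.0, -0.001], [1.0, -0.005, -0.0], [-0.0, -0.001, -1.0]]
ft_force: [-4.0, 1.1, 6.5]
finger_gap: 21.6
gripper_force: 30.0
```

>>> jog_arm(linear=[[0,0,0],[0,0,0],[0,0,0]], dr=[[0,0,0],[0,0,0],[0,0,0]], hand=[0,0,0])

```text
time: 13.58
ee_pos: [486.4, -113.1, 89.7]
tcp_rot: [[0.005, 1.0, -0.001], [1.0, -0.005, -0.0], [-0.0, -0.001, -1.0]]
ft_force: [-4.1, 1.0, 7.7]
finger_gap: 21.7
gripper_force: 30.0
```

Run:
```python
import numpy as np
st=[3,5,7,8,8,8,8,8,8,8,8,8,7,6,5,3]  # sum 108
a=138.5;r=98.7
for s in st:
    b=a-s; f=np.radians
    print([round(float(r*(np.sin(f(b))-np.sin(f(a)))/40),3),round(float(r*(np.cos(f(b))-np.cos(f(a)))/40),3),0],b); a=b
```

```text
[0.094, 0.088, 0] 135.5
[0.147, 0.157, 0] 130.5
[0.181, 0.241, 0] 123.5
[0.17, 0.3, 0] 115.5
[0.126, 0.32, 0] 107.5
[0.08, 0.335, 0] 99.5
[0.033, 0.343, 0] 91.5
[-0.015, 0.344, 0] 83.5
[-0.063, 0.338, 0] 75.5
[-0.109, 0.326, 0] 67.5
[-0.154, 0.308, 0] 59.5
[-0.195, 0.284, 0] 51.5
[-0.202, 0.224, 0] 44.5
[-0.193, 0.171, 0] 38.5
[-0.174, 0.127, 0] 33.5
[-0.11, 0.068, 0] 30.5
```

>>> jog_arm(linear=[[0.094,0.088,0],[0.147,0.157,0],[0.181,0.241,0],[0.17,0.3,0],[0.126,0.32,0],[0.08,0.335,0]], dr=[[0,0,0],[0,0,0],[0,0,0],[0,0,0],[0,0,0],[0,0,0]], hand=[0,0,0,0,0,0])

```text
time: 14.32
ee_pos: [542.4, -79.1, 89.3]
tcp_rot: [[0.003, 1.0, -0.004], [1.0, -0.003, 0.001], [0.001, -0.004, -1.0]]
ft_force: [-8.4, 7.0, 3.8]
finger_gap: 21.5
gripper_force: 30.0
```

>>> jog_arm(linear=[[0.033,0.343,0],[-0.015,0.344,0],[-0.063,0.338,0],[-0.109,0.326,0],[-0.154,0.308,0],[-0.195,0.284,0],[-0.202,0.224,0]], dr=[[0,0,0],[0,0,0],[0,0,0],[0,0,0],[0,0,0],[0,0,0],[0,0,0]], hand=[0,0,0,0,0,0,0])

```text
time: 15.2
ee_pos: [630.1, -108.8, 88.7]
tcp_rot: [[0.004, 1.0, -0.003], [1.0, -0.004, 0.002], [0.002, -0.003, -1.0]]
ft_force: [-5.8, 5.0, -0.3]
finger_gap: 21.5
gripper_force: 30.0
```

>>> jog_arm(linear=[[-0.193,0.171,0],[-0.174,0.127,0],[-0.11,0.068,0],[0,0,0]], dr=[[0,0,0],[0,0,0],[0,0,0],[0,0,0]], hand=[0,0,0,0])

```text
time: 15.7
ee_pos: [645.4, -129.3, 88.7]
tcp_rot: [[0.005, 1.0, -0.001], [1.0, -0.005, 0.0], [0.0, -0.001, -1.0]]
ft_force: [-1.4, 0.6, -5.0]
finger_gap: 21.7
gripper_force: 30.0
```

>>> jog_arm(linear=[[-0.04,0.021,0],[-0.04,0.02,0],[0,0,0]], dr=[[0,0,0],[0,0,0],[0,0,0]], hand=[0,0,0])

```text
time: 16.08
ee_pos: [647.0, -131.8, 88.7]
tcp_rot: [[0.004, 1.0, -0.001], [1.0, -0.004, 0.001], [0.001, -0.001, -1.0]]
ft_force: [-2.2, 3.2, -5.2]
finger_gap: 21.3
gripper_force: 30.0
```

>>> jog_arm(linear=[[-0.04,0.02,0],[-0.04,0.02,0],[0,0,0]], dr=[[0,0,0],[0,0,0],[0,0,0]], hand=[0,0,0])

```text
time: 16.45
ee_pos: [648.8, -135.3, 88.7]
tcp_rot: [[0.004, 1.0, -0.001], [1.0, -0.004, 0.0], [0.0, -0.001, -1.0]]
ft_force: [-3.0, 2.6, -6.8]
finger_gap: 21.8
gripper_force: 30.0
```

>>> jog_arm(linear=[[-0.04,0.018,0],[-0.04,0.018,0],[0,0,0]], dr=[[0,0,0],[0,0,0],[0,0,0]], hand=[0,0,0])

```text
time: 16.82
ee_pos: [650.5, -138.8, 88.7]
tcp_rot: [[0.005, 1.0, -0.0], [1.0, -0.005, 0.0], [0.0, -0.0, -1.0]]
ft_force: [-1.7, 3.2, -8.7]
finger_gap: 21.5
gripper_force: 30.0
```

Run:
```python
from h import *
for n in('scene','side'):
    p,d,c=grab(n,n+'4.png'); X=cloud(c,d); p=p.astype(int)
    ct=X[...,:2]-[560,-178]
    m=(p[...,0]>100)&(p[...,1]<60)&(p[...,2]<60)&(abs(X[...,2]-52)<8)&(np.hypot(ct[...,0],ct[...,1])<140)
    print(n,'cup',m.sum(),cv2.minEnclosingCircle(X[m][:,:2].astype(np.float32)) if m.any() else 0)
    m=(p[...,0]>p[...,2]+50)&(p[...,1]>70)&(np.hypot(ct[...,0],ct[...,1]+90)<45)&(X[...,2]>150)&(X[...,2]<215)
    print('stop',m.sum(),cv2.minEnclosingCircle(X[m][:,:2].astype(np.float32)) if m.any() else 0)
    m=(X[...,2]>222)&(X[...,2]<280)&(np.hypot(ct[...,0],ct[...,1]+90)<35)&(p.max(2)<60)
    print('head',m.sum(),cv2.minEnclosingCircle(X[m][:,:2].astype(np.float32)) if m.any() else 0)
p,_,_=load('side'); q,_,_=load('scene')
cv2.imwrite('pics/c4.png',np.hstack([cv2.resize(p[60:290,300:500,::-1],(400,460)),cv2.resize(q[230:460,100:300,::-1],(400,460))]))
```

```text
scene cup 276 ((559.6266479492188, -269.8218688964844), 41.125518798828125)
stop 362 ((558.4968872070312, -269.10491943359375), 13.536275863647461)
head 393 ((556.8615112304688, -269.6961364746094), 22.790504455566406)
side cup 3 ((579.7266845703125, -245.41680908203125), 18.50471305847168)
stop 113 ((553.0526123046875, -264.2721862792969), 15.031573295593262)
head 0 0
```

View pics/c4.png

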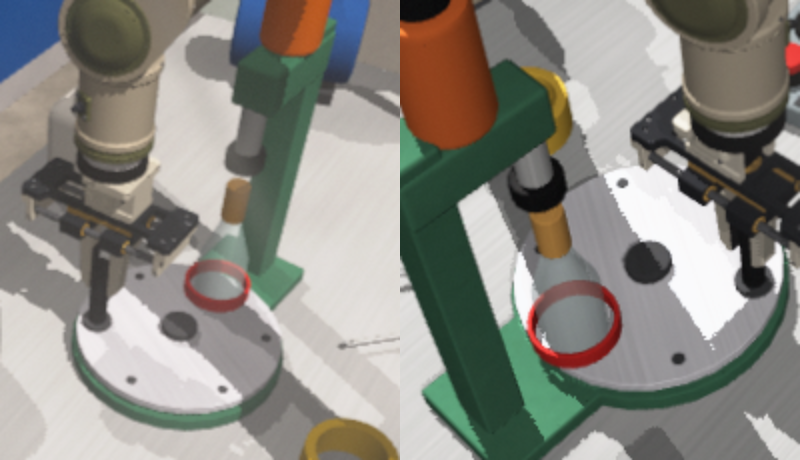

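Run:
```python
from h import *
for n in('scene','side'):
    p,d,c=load(n); X=cloud(c,d); p=p.astype(int)
    for lo,hi in((45,60),(60,80)):
        m=(np.hypot(X[...,0]-649,X[...,1]+135)<35)&(X[...,2]>lo)&(X[...,2]<hi)&(p.max(2)<75)
        print(n,lo,m.sum(),cv2.minEnclosingCircle(X[m][:,:2].astype(np.float32)),X[m].mean(0)) if m.any() else 0
s=ctrl.get_state(); print(s['torque'],s['ft_force'],s['ee_pos'])
```

```text
scene 45 61 ((653.4454345703125, -139.3217010498047), 13.183808326721191) [ 655.90992559 -138.86387339   52.18324326]
scene 60 58 ((652.8948974609375, -135.1967315673828), 9.954629898071289) [ 654.63138105 -140.24607349   68.23584843]
side 45 37 ((646.8057250976562, -127.8539047241211), 9.178685188293457) [ 645.24062544 -125.06347397   53.09581427]
side 60 49 ((648.5906982421875, -128.94268798828125), 9.845699310302734) [ 646.60481127 -124.99193346   70.30693099]
[ 0.60135989  0.23371204 -0.26050051] [-1.88170963  3.95765363 -9.03397309] [ 650.47567184 -138.76389714   88.71113448]
```

>>> jog_arm(linear=[[-0.04,0.018,0],[0,0,0]], dr=[[0,0,0],[0,0,0]], hand=[0,0])

```text
time: 17.18
ee_pos: [651.2, -140.4, 88.7]
tcp_rot: [[0.005, 1.0, -0.0], [1.0, -0.005, 0.0], [0.0, -0.0, -1.0]]
ft_force: [-1.7, 4.1, -10.5]
finger_gap: 21.8
gripper_force: 30.0
```

Run:
```python
from h import *
old,_,_=load('scene'); p,d,c=grab('scene')
g=lambda a:cv2.cvtColor(a[270:420,150:250],cv2.COLOR_RGB2GRAY).astype(np.float32)
print('shift cup',cv2.phaseCorrelate(g(old),g(p),cv2.createHanningWindow((100,150),cv2.CV_32F)), abs(g(old)-g(p)).mean())
```

```text
shift cup ((-0.12839270836600747, 0.05317519518084168), 1.0108554779052734) 4.0186
```

>>> jog_arm(linear=[[0,0,0],[0,0,0],[0,0,0],[0,0,-0.8],[0,0,-0.8],[0,0,-0.3],[0.5,-0.04,0],[0.5,-0.04,0],[0.1,0,0],[0,0,0],[0,0,0],[0,0,0]], dr=[[0,0,0],[0,0,0],[0,0,0],[0,0,0],[0,0,0],[0,0,0],[0,0,0],[0,0,0],[0,0,0],[0,0,0],[0,0,0],[0,0,0]], hand=[0.6,0.6,0.6,0.6,0.6,0.6,0,0,0,0,0,0])

```text
time: 18.73
ee_pos: [648.3, -97.1, 164.8]
tcp_rot: [[0.005, 1.0, -0.0], [1.0, -0.005, -0.0], [-0.0, -0.0, -1.0]]
ft_force: [0.6, 0.5, 0.0]
finger_gap: 1.9
gripper_force: 0.0
```

Run:
```python
from h import *
s=ctrl.get_state(); print(s['ee_pos'],s['ft_force'],s['finger_gap'])
for n in('scene','side'):
    p,d,c=grab(n,n+'5.png'); X=cloud(c,d); p=p.astype(int)
    m=(np.hypot(X[...,0]-649,X[...,1]+133)<35)&(X[...,2]>60)&(X[...,2]<135)&(p.max(2)<75)
    print(n,m.sum(),cv2.minEnclosingCircle(X[m][:,:2].astype(np.float32)),X[m].max(0))
    ct=X[...,:2]-[560,-178]
    m=(p[...,0]>p[...,2]+50)&(p[...,1]>70)&(np.hypot(ct[...,0],ct[...,1]+90)<45)&(X[...,2]>150)&(X[...,2]<215)
    print('stop',m.sum(),cv2.minEnclosingCircle(X[m][:,:2].astype(np.float32)) if m.any() else 0)
```

```text
[648.32548754 -97.08217065 164.80919222] [0.56236315 0.54938519 0.03086479] 1.876243108476561
scene 347 ((652.530029296875, -136.0933074951172), 11.27523136138916) [ 663.8052     -126.35075037  134.993641  ]
stop 354 ((555.4765625, -268.4786376953125), 13.383384704589844)
side 201 ((649.0238647460938, -131.2205810546875), 11.301421165466309) [ 659.4280076  -119.99702815  132.37956652]
stop 112 ((551.8818359375, -265.0180358886719), 14.34659194946289)
```

>>> jog_arm(linear=[[0,0,0.7],[0,0,0.8],[0,0,0.4],[-0.2,0,0],[-0.1,0,0],[-0.1,0,0],[0,0,0]], dr=[[0,0,0],[0,0,0],[0,0,0],[0,0,0],[0,0,0],[0,0,0],[0,0,0]], hand=[0,0,0,0,0,0,0])

```text
time: 19.7
ee_pos: [648.6, -113.1, 89.7]
tcp_rot: [[0.005, 1.0, 0.001], [1.0, -0.005, -0.0], [-0.0, 0.001, -1.0]]
ft_force: [-0.0, 0.1, 1.4]
finger_gap: 0.4
gripper_force: 0.0
```

>>> jog_arm(linear=[[-0.05,0,0],[-0.05,0,0],[0,0,0]], dr=[[0,0,0],[0,0,0],[0,0,0]], hand=[0,0,0])

```text
time: 20.08
ee_pos: [649.0, -115.5, 89.3]
tcp_rot: [[0.004, 1.0, 0.001], [1.0, -0.004, 0.001], [0.001, 0.001, -1.0]]
ft_force: [2.2, 3.3, 1.4]
finger_gap: 0.5
gripper_force: 1.7
```

>>> jog_arm(linear=[[-0.05,0,0],[-0.05,0,0],[0,0,0]], dr=[[0,0,0],[0,0,0],[0,0,0]], hand=[0,0,0])

```text
time: 20.45
ee_pos: [649.0, -115.6, 89.4]
tcp_rot: [[0.001, 1.0, 0.001], [1.0, -0.001, 0.005], [0.005, 0.001, -1.0]]
ft_force: [0.1, 12.8, 2.5]
finger_gap: 0.6
gripper_force: 6.5
```

>>> jog_arm(linear=[[-0.06,0,0],[-0.06,0,0],[0,0,0]], dr=[[0,0,0],[0,0,0],[0,0,0]], hand=[0,0,0])

```text
time: 20.82
ee_pos: [649.0, -115.7, 89.4]
tcp_rot: [[-0.002, 1.0, 0.001], [1.0, 0.002, 0.009], [0.009, 0.001, -1.0]]
ft_force: [-0.1, 24.9, 3.7]
finger_gap: 0.6
gripper_force: 12.2
```

>>> jog_arm(linear=[[0.4,0,0],[0.4,0,0],[0,0,-0.9],[0,0,-0.9],[0.84,-0.51,0],[0.84,-0.51,0],[0.84,-0.51,0],[0.84,-0.51,0],[0.84,-0.51,0],[0.84,-0.51,0],[0.84,-0.51,0],[0.84,-0.51,0]], dr=[[0,0,0],[0,0,0],[0,0,0],[0,0,0],[0,0,0],[0,0,0],[0,0,0],[0,0,0],[0,0,0],[0,0,0],[0,0,0],[0,0,0]], hand=[0,0,0,0,0,0,0,0,0,0,0,0])

```text
time: 22.32
ee_pos: [485.7, 176.9, 161.0]
tcp_rot: [[0.005, 1.0, 0.0], [1.0, -0.005, -0.001], [-0.001, 0.0, -1.0]]
ft_force: [-0.5, 0.5, -0.3]
finger_gap: 0.5
gripper_force: 0.0
```

Run:
```python
from h import *
s=ctrl.get_state(); print(s['ee_pos'],s['ft_force'],s['finger_gap'])
for n in('scene','side'):
    p,d,c=grab(n,n+'6.png'); X=cloud(c,d); p=p.astype(int)
    ct=X[...,:2]-[560,-178]
    m=(p[...,0]>p[...,2]+50)&(p[...,1]>70)&(np.hypot(ct[...,0],ct[...,1]+90)<45)&(X[...,2]>150)&(X[...,2]<215)
    print('stop',m.sum(),cv2.minEnclosingCircle(X[m][:,:2].astype(np.float32)) if m.any() else 0)
p,d,c=grab('wrist','wrist6.png');X=cloud(c,d);p=p.astype(int);R,G,B=p[...,0],p[...,1],p[...,2]
for k,g in dict(red=(R>130)&(G<90)&(B<90),green=(G>R+40)&(G>B+30),yel=(R>150)&(G>130)&(B<110),blue=(B>R+60)&(B>G+50)).items():
    m=g&(X[...,2]>46)&(X[...,2]<62)&(abs(X[...,0]-482)<45)&(X[...,1]>70)&(X[...,1]<350)
    print(k,m.sum(),cv2.minEnclosingCircle(X[m][:,:2].astype(np.float32)) if m.any() else '',np.median(X[m],0) if m.any() else 0)
p,_,_=load('side'); q,_,_=load('wrist')
cv2.imwrite('pics/c6.png',np.hstack([cv2.resize(p[60:290,300:500,::-1],(348,400)),cv2.resize(q[:,:,::-1],(450,400))]))
```

```text
[485.69847027 176.8943645  161.01028773] [-0.45172087  0.48681084 -0.28408057] 0.4548243393368786
stop 323 ((555.6542358398438, -269.3466796875), 12.980064392089844)
stop 237 ((551.0364379882812, -264.4727478027344), 15.400334358215332)
red 24 ((483.8272705078125, 111.27733612060547), 4.265035629272461) [483.82726153 111.24864071  53.36987555]
green 2328 ((486.65411376953125, 175.4212646484375), 19.895095825195312) [486.85202857 176.48944885  53.39093067]
yel 2701 ((475.28399658203125, 245.9835662841797), 19.504840850830078) [475.29537246 246.39439379  53.41727428]
blue 3222 ((463.5880432128906, 316.98712158203125), 19.64380645751953) [463.73039134 316.29347258  53.36709924]
```

View pics/c6.png

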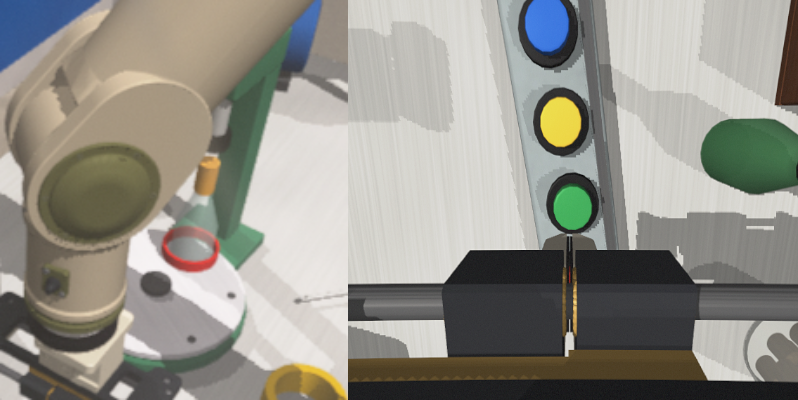

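The left crop shows the bottle upright under the press head. The wrist crop shows the fingers just short of the green key, which is at (486.5, 175.5).

>>> jog_arm(linear=[[-0.035,0.02,0.8],[0,0,0.9],[0,0,0.75],[0,0,0.1],[0,0,0.1],[0,0,0.1],[0,0,0.05],[0,0,0]], dr=[[0,0,0],[0,0,0],[0,0,0],[0,0,0],[0,0,0],[0,0,0],[0,0,0],[0,0,0]], hand=[0,0,0,0,0,0,0,0])

```text
time: 23.48
ee_pos: [487.9, 174.7, 49.6]
tcp_rot: [[0.005, 1.0, 0.001], [1.0, -0.005, -0.0], [-0.0, 0.001, -1.0]]
ft_force: [1.6, -2.0, 4.3]
finger_gap: 0.3
gripper_force: 2.1
```

>>> jog_arm(linear=[[0,0,0.08],[0,0,0.08],[0,0,0.06],[0,0,0],[0,0,0]], dr=[[0,0,0],[0,0,0],[0,0,0],[0,0,0],[0,0,0]], hand=[0,0,0,0,0])

```text
time: 24.1
ee_pos: [488.1, 174.8, 45.2]
tcp_rot: [[0.005, 1.0, 0.006], [1.0, -0.005, -0.001], [-0.001, 0.006, -1.0]]
ft_force: [-11.0, -9.1, 77.7]
finger_gap: 0.5
gripper_force: 39.1
```

>>> jog_arm(linear=[[0,0,-0.2],[0,0,-0.4],[0,0,-0.6],[0,0,0]], dr=[[0,0,0],[0,0,0],[0,0,0],[0,0,0]], hand=[0,0,0,0])

```text
time: 24.6
ee_pos: [487.7, 175.6, 89.4]
tcp_rot: [[0.004, 1.0, 0.002], [1.0, -0.004, 0.002], [0.002, 0.002, -1.0]]
ft_force: [-0.2, -0.6, 0.0]
finger_gap: 0.5
gripper_force: 0.0
```

>>> jog_arm(linear=[[0.86,-0.16,0],[0.9,-0.165,0],[0,0,0.5],[0,0,0.3],[0,0,0.1],[0,0,0.1],[0,0,0.08],[0,0,0],[0,0,0]], dr=[[0,0,0],[0,0,0],[0,0,0],[0,0,0],[0,0,0],[0,0,0],[0,0,0],[0,0,0],[0,0,0]], hand=[0,0,0,0,0,0,0,0,0])

```text
time: 25.72
ee_pos: [474.0, 245.1, 46.2]
tcp_rot: [[0.005, 1.0, 0.0], [1.0, -0.005, -0.0], [-0.0, 0.0, -1.0]]
ft_force: [-7.0, -0.1, 17.8]
finger_gap: 0.6
gripper_force: 8.6
```

>>> jog_arm(linear=[[0,0,0.03],[0,0,0]], dr=[[0,0,0],[0,0,0]], hand=[0,0])

```text
time: 25.98
ee_pos: [474.1, 245.1, 46.0]
tcp_rot: [[0.005, 1.0, 0.001], [1.0, -0.005, -0.0], [-0.0, 0.001, -1.0]]
ft_force: [-9.2, -2.3, 31.8]
finger_gap: 0.8
gripper_force: 15.7
```

>>> jog_arm(linear=[[0,0,-0.3],[0,0,-0.8],[0,0,0]], dr=[[0,0,0],[0,0,0],[0,0,0]], hand=[0,0,0])

```text
time: 26.35
ee_pos: [476.0, 245.5, 89.8]
tcp_rot: [[0.006, 1.0, 0.004], [1.0, -0.006, 0.002], [0.002, 0.004, -1.0]]
ft_force: [-0.5, 0.8, -0.1]
finger_gap: 0.2
gripper_force: 0.0
```

>>> jog_arm(linear=[[0.88,-0.15,0],[0.9,-0.15,0],[0,0,0.5],[0,0,0.3],[0,0,0.1],[0,0,0.1],[0,0,0.1],[0,0,0],[0,0,0]], dr=[[0,0,0],[0,0,0],[0,0,0],[0,0,0],[0,0,0],[0,0,0],[0,0,0],[0,0,0],[0,0,0]], hand=[0,0,0,0,0,0,0,0,0])

```text
time: 27.48
ee_pos: [462.6, 316.1, 46.0]
tcp_rot: [[0.005, 1.0, 0.001], [1.0, -0.005, -0.0], [-0.0, 0.001, -1.0]]
ft_force: [-8.3, -3.6, 29.7]
finger_gap: 0.2
gripper_force: 14.6
```

>>> jog_arm(linear=[[0,0,-0.3],[0,0,-0.9],[0,0,-0.9],[0,0,-0.9],[0,0,0],[0,0,0]], dr=[[0,0,0],[0,0,0],[0,0,0],[0,0,0],[0,0,0],[0,0,0]], hand=[0,0,0,0,0,0])

```text
time: 28.22
ee_pos: [463.1, 316.0, 163.6]
tcp_rot: [[0.005, 1.0, 0.0], [1.0, -0.005, -0.0], [-0.0, 0.0, -1.0]]
ft_force: [-0.1, 0.7, -0.5]
finger_gap: 0.5
gripper_force: 0.0
```

Run:
```python
from h import *
p,_,_=grab('scene','scene7.png')
```

```text
(no output)
```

View pics/scene7.png

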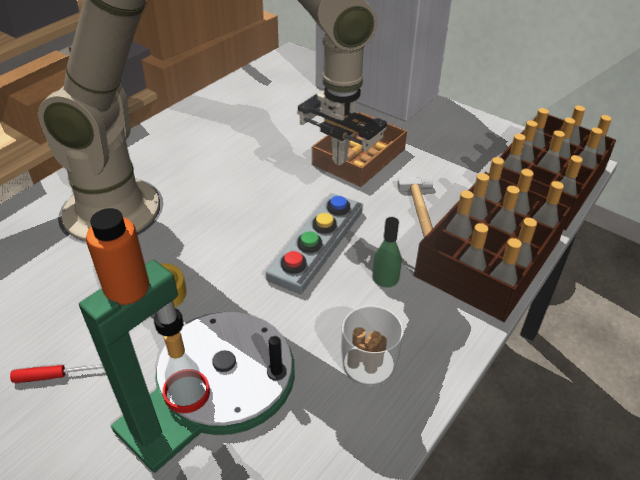

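The last view shows the bottle under the press head (stopper at (175,345)), all four keys up, the robot clear, and the other bench items where they were.

```bash
python3 -c "
from bench import ctrl; print(ctrl.close_job())"
```

```text
the job is handed in; nothing more can be done
None
```

I handed the job in at about 28 s: the bottle is upright in the red cup under the press head, the turntable is hard against its stop, and green, yellow and blue were each pressed down and let up in that order. The red key wasn't pressed; the one rough spot was the green key, where the wrist force reached about 78 N (limit 120 N).

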